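Lock the tube shaker's platform with its key

ROBOT

A 6-joint arm with a two-finger parallel gripper is mounted at the origin on a cart in front of the work surface, level with it; the furniture and walls round the work are solid. World frame = base frame: x ahead of the robot, y to its left, z up, the work surface at z = 0. Lengths are in mm, angles in rad, forces in N, time in s.
With the tool pointing down it reaches from about 350 to 775 mm from the base axis. Payload 7.3 kg.
Tool frame: the origin (TCP) lies midway between the tips of the shut fingers; the grasp point (between the pads) lies 19 mm behind it; x points along the fingers, y is the direction in which the jaws open and shut, and the axes are right-handed (so a half turn about x gives the same grasp; the last joint's range is limited). The gripper opens to 92 mm and grips with 3 to 60 N. Pads are 19 mm wide; open, the fingers measure 130 mm over their backs; the gripper's body (75 mm by 190 mm) begins 47 mm behind the grasp point.
Start: joints at [1.125, 0.342, 1.524, -0, 1.275, -0.146], TCP at [155.034, 501.609, 199.941] pointing down, gripper open.
Joint ranges: [-2.53, 2.53], [-0.77, 2.02], [0.04, 2.7], [-1, 4.14], [0.28, 2.66], [-3.11, 3.11]. Speed limits (rad/s): [2.57, 2.57, 3.14, 3.14, 3.14, 3.14].

INTERFACE

Orientations are given as [roll, pitch, yaw] about the fixed x, y, z axes, in that order (R = Rz(yaw) Ry(pitch) Rx(roll)).
In Python, from plant import get_obs, capture, close_job gives the robot as it stands. The module is installed in compiled form; this text tells all that it offers.
- The arm moves only by the tool send_rows, never from a script. Its argument "moves" is a list of rows, each a list of 4 numbers: the shift along the tool's x, y, z in mm, then the turn about the tool's x in degrees. In form: [[tx, ty, tz, yaw], ...]. A call has 1 to 8 rows; each row shifts and turns the commanded pose from where the row before left it, along the tool's axes as they then stand; what a row does not reach is not made up. A row lasts 1/8 s, in which the tool goes at most 62.5 mm and 10.7 degrees, less where a joint would pass 70% of its speed; a pose out of reach is approached as far as the arm can. A call with a gripper value outside its range is refused whole. "hand" is the opening, from 0 (shut) to 1 (fully open), set as the call begins (left out, the last holds). The fingers move at their own pace and stop on an object; the grip force is fixed at half the most. Time passes only in rows, so rows that do not move let the fingers close. It gives the time, the measured TCP pose, the force and the opening at its end, in the units of the state.
- get_obs(): the state, without advancing time (a new reading comes with each control period).
- capture(name): name is "side" or "top" or "wrist"; returns a dict with "image" (480x640x3 uint8, red, green, blue), "K" (3x3 intrinsics, pixels), "position" and "attitude" of the camera in the world; the wrist camera has in their place "mount" (4x4, takes a point from camera to tool coordinates, whose origin is the TCP and whose axes are the tool frame's). Camera axes: x right, y down, z forward; pixel columns grow to the right and rows downward; lengths in mm; the calibration is good to about 2 mm. A picture is of the moment at which its call begins: read the wrist's pose just before it. There is no depth.
- close_job(): hands the job in, once; it reports no verdict.
The state is a dict: "time": time; "joint_positions": joint angles; "dq": joint speeds; "tau": joint torques, N m; "tool_pos": TCP position; "tcp_rot": TCP orientation; "contact_force": force on the tool from outside, world axes, zero at the start; "moment": the same for the moment, N m; "grip_width": finger opening in mm.
Only numpy, scipy, OpenCV 4.12 (cv2) and the standard library are available. Lean on these libraries where they do the work, as an engineer would, in place of code of your own. Each camera call takes 0.05 s, during which the arm holds its last target. There are 200 camera calls.

TASK

Lock the tube shaker for transport: take the T-handled key out of its holder block and set its blade fully down into the slot of the shaker's round lock knob. Then turn the knob clockwise with the key until the slot points straight front to back of the shaker, and leave the key standing there, fully seated and upright. Turn the knob only with the key, not with the fingers.

Things in the scene. Friction and masses are not known exactly. Their poses are not given: they have to be found in the camera images.
- key_grip (a point): Loose upright T-handled key, 76 mm tall, 0.14 kg: centre of its black bar handle, 63 mm above the blade's tip. Handle 80 mm long (x axis), 18 thick (y), 26 high (z, up): grasp it across the 18 mm from above. Under it a 14 mm round shaft, a 52 mm round collar (underside 18 mm above the tip) and, parallel to the handle, a flat steel blade 40 mm long, 8 thick, 18 deep.
- key_tip (a point): Centre of the lower end of the key's blade; axes as for key_grip: x along the blade, z up the shaft.
- key_holder: Fixed grey block, 76 x 60 x 32 mm, origin at the centre of its underside. At the start the key stands in its slot (blade along the block's x axis within a few degrees), collar on the block's top, handle centre 77 mm above the worktop; it lifts straight out. A tall microscope stands to its right (-y), beyond about x = 0.48 m: come round its near side.
- slot (a point): Centre of the lock knob's top face, 88 mm above the worktop. Knob: grey knurled cylinder, 74 mm wide, 26 high. Slot 52 mm long (x axis, turns with the knob), 18 wide, 22 deep, edges bevelled 4 mm wider all round; z up. The key fits either way round; seated, its collar lies on the knob, blade tip 18 mm below this point. The blade has about 15 degrees of play each way before it drives the knob.
- lock_knob (a joint): Turn of the lock knob in rad, growing clockwise seen from above. At the start 0 to 0.15 (unlocked, slot slanting about 45 degrees); at 0.785 the slot points straight front to back of the shaker (locked); hard stop at 0.90. Light friction (0.12 N m); it stays where it is left.
- shaker: Tube shaker: fixed low box, pale metal deck 62 mm above the worktop; 160 mm front to back (x axis; front is -x, facing the robot), 220 wide (y); origin at the centre of its underside. Lock knob at x +12, y -60 mm. Tube rack with two tubes along the +y edge, tops 152 mm above the worktop. The smaller dial with a raised bar and no slot, at x -42, y +23 mm, is not the lock.

How it is judged:
By the outcome, as a careful person would: the job done as asked, in the order asked, and still so for the second after the job is handed in, with the robot touching nothing.
It also fails if it takes over 48 s, if anything falls off the work surface, if the arm or the gripper's body presses on something with over 40 N, if the wrist force passes 120 N, or if a joint passes its speed limit or range.

## Working session

There is one attempt and no reset: what is moved stays moved. The work goes in short steps, Python scripts to look and compute and a tool call to move; the robot and the scene stay as the last step left them, time stands still between calls to the robot, and variables do not carry over. Pictures are saved under pics/ and viewed, about 8 in all and at most 12, crops included, and the job is handed in when it is done.

Besides the shell and the picture viewer there is one more tool, called as name(argument=value, ...) on one line, values as JSON. send_rows: Moves the arm, as the interface text tells. Its arguments: {"type":"object","properties":{"moves":{"type":"array","items":{"type":"array","items":{"type":"number"}}},"hand":{"type":"number"}},"required":["moves"]}

```bash
mkdir -p pics; cat > h.py <<'E'
import numpy as np, cv2
from plant import get_obs, capture, close_job
from scipy.spatial.transform import Rotation as R
def cam(name):
    o=get_obs(); c=capture(name); 
    if name=='wrist':
        T=np.eye(4);T[:3,:3]=R.from_euler('xyz',o['tcp_rot']).as_matrix();T[:3,3]=o['tool_pos']
        M=T@np.array(c['mount']); c['R']=M[:3,:3]; c['p']=M[:3,3]
    else:
        c['p']=np.array(c['position']); a=np.array(c['attitude']); 
        c['R']=a if a.shape==(3,3) else R.from_euler('xyz',a).as_matrix()
    c['K']=np.array(c['K']); return c
def onplane(c,uv,z):
    d=c['R']@np.linalg.inv(c['K'])@np.array([uv[0],uv[1],1.]); return c['p']+d*(z-c['p'][2])/d[2]
def proj(c,P):
    q=c['K']@c['R'].T@(np.array(P,float)-c['p']); return q[:2]/q[2]
def save(c,f): cv2.imwrite('pics/'+f,c['image'][:,:,::-1])
import pickle
def store(c,f): pickle.dump(c,open(f,'wb'))
E
python3 - <<'E'
from h import *
print(get_obs())
for n in ('top','side'):
    c=cam(n); save(c,n+'0.png'); store(c,n+'0.pkl'); print(n,c['p'],c['attitude'],c['K'])
E
```

```text
{'time': 0.0, 'joint_positions': array([ 1.12500626e+00,  3.42708777e-01,  1.52504268e+00,  4.04840765e-06,
        1.27538579e+00, -1.46051706e-01]), 'dq': array([-3.67287160e-04, -1.61175753e-05, -1.92086688e-03,  1.41056109e-03,
        1.88697429e-03, -6.66059595e-04]), 'tau': array([-4.63854904e-04, -4.31241095e+01, -2.44217652e+01,  7.18839490e-02,
        5.60309656e-02, -6.01935858e-05]), 'tool_pos': array([154.82137438, 501.17501042, 199.24327435]), 'tcp_rot': array([-1.71935433,  1.56925173, -2.01909387]), 'contact_force': array([0.56905184, 0.60107169, 0.24005313]), 'moment': array([ 0.0208725 , -0.00398878,  0.02815521]), 'grip_width': 92.07690463946568}
top [419.73835919 119.42389682 914.33585854] [-3.03021292 -0.0071589  -1.59353925] [[442.53455357   0.         319.03068846]
 [  0.         442.53455357 246.30428704]
 [  0.           0.           1.        ]]
side [ 264.51541355 -827.71356474  489.78167489] [-1.94798638 -0.02618424 -0.2194761 ] [[612.6089954    0.         314.71139435]
 [  0.         612.6089954  243.21045454]
 [  0.           0.           1.        ]]
```

View pics/top0.png

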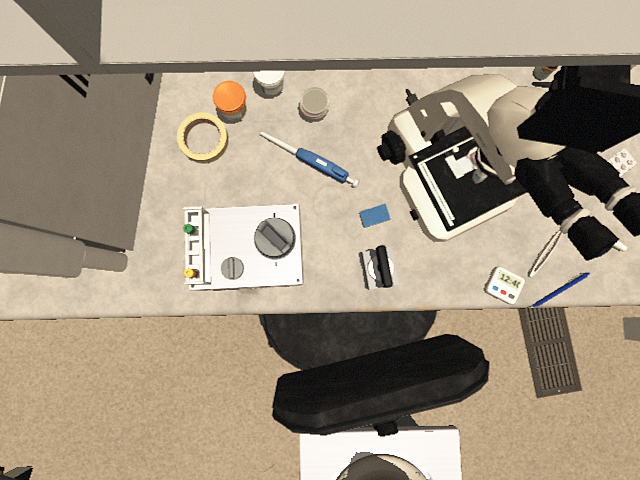

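View pics/side0.png

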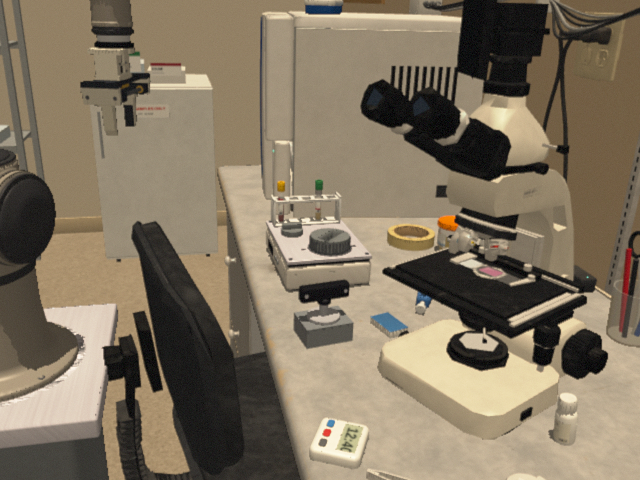

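The top view shows the key handle (black bar) at about (380,267), the holder below it, and the slotted knob at (274,238). The dial with no slot is at (232,267). The side view agrees: key at (323,292), knob at (330,242).

```bash
cat > m.py <<'E'
from h import *
def blob(mask,near):
    n,l,s,ce=cv2.connectedComponentsWithStats(mask.astype(np.uint8),connectivity=4)
    k=[i for i in range(1,n) if s[i,4]>40]; i=min(k,key=lambda i:np.hypot(*(ce[i]-near)))
    return (l==i), s[i], ce[i]
E
python3 - <<'E'
from m import *
c=pickle.load(open('top0.pkl','rb')); im=c['image']; g=im.max(2)
roi=np.zeros_like(g,bool)
roi[235:300,355:405]=1
m,s,ce=blob((g<60)&roi,(380,267)); r=cv2.minAreaRect(np.argwhere(m)[:,::-1].astype(np.float32)); print('handle',s,ce,r)
bp=cv2.boxPoints(r); print([onplane(c,p,90).round(1) for p in bp], onplane(c,r[0],85).round(1))
# deck
roi[:]=0; roi[190:300,175:310]=1
m,s,ce=blob((g>170)&roi,(255,260)); r=cv2.minAreaRect(np.argwhere(m)[:,::-1].astype(np.float32));print('deck',s,r,[onplane(c,p,62).round(1) for p in cv2.boxPoints(r)])
roi[:]=0; roi[212:262,248:302]=1
m,s,ce=blob((g<140)&roi,(274,238)); e=cv2.minAreaRect(np.argwhere(m)[:,::-1].astype(np.float32)); print('knob',s,ce,e,onplane(c,e[0],75).round(1))
x=im[205:300,175:410,::-1]; cv2.imwrite('pics/crop1.png',cv2.resize(x,None,fx=3.4,fy=3.4,interpolation=2))
for P in [(155,501,200)]: print(proj(c,P))
E
```

```text
handle [376 245  16  42 316] [382.55063291 263.99367089] ((382.952880859375, 266.0897521972656), (41.77314376831055, 11.27463150024414), 79.04593658447266)
[array([508.9,   9.4,  90. ]), array([512.5, -11.6,  90. ]), array([435.5, -23.3,  90. ]), array([432. ,  -2.6,  90. ])] [472.3  -7.8  85. ]
deck [256 239  26  17 179] ((266.94000244140625, 248.08001708984375), (28.400001525878906, 10.200000762939453), 36.869895935058594) [array([522.9, 239.9,  62. ]), array([538.6, 227.9,  62. ]), array([504.4, 184.3,  62. ]), array([488.9, 196.3,  62. ])]
knob [255 220  41  39 643] [275.45101089 239.16640747] ((275.0079345703125, 239.33370971679688), (39.812034606933594, 37.67160415649414), 2.726310968399048) [528.7 195.1  75. ]
[ 70.20964496 475.63456238]
```

View pics/crop1.png

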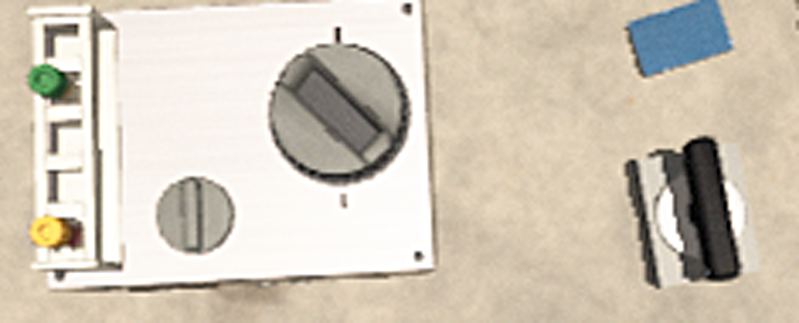

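The crop shows the slot running from upper left to lower right (about 45°), centred at about (336,110) in the crop. The handle runs nearly front to back. Next I'll get the move geometry.

```bash
cat >> h.py <<'E'
def pose():
    o=get_obs(); return np.array(o['tool_pos']),R.from_euler('xyz',o['tcp_rot']).as_matrix(),o
def plan(P,yawdeg):
    """shift in tool axes to reach TCP P, then turn about tool x to have tool y axis at yaw (mod 180)"""
    p,M,o=pose(); d=M.T@(np.array(P,float)-p)
    cur=np.degrees(np.arctan2(M[1,1],M[0,1])); t=-(yawdeg-cur); t=(t+90)%180-90
    print('shift',d.round(1),'turn',round(t,1),'(or ±180) cur y yaw',round(cur,1),'q6',o['joint_positions'][5].round(2),'tilt',np.degrees(np.arccos(-M[2,0])).round(2)); return d,t
E
python3 - <<'E'
from h import *
p,M,o=pose(); print(M.round(3))
plan([472,-8,200],98.7)
t=pickle.load(open('top0.pkl','rb'));s=pickle.load(open('side0.pkl','rb'))
for a,b in [((278,375),(140,222)),((488,375),(238,385)),((380,267),(323,291)),((228.5,266),(290,228)),((274,237.4),(331,236))]:
    A=[];B=[]
    for c,uv in((t,a),(s,b)):
        d=c['R']@np.linalg.inv(c['K'])@[uv[0],uv[1],1];d/=np.linalg.norm(d);Q=np.eye(3)-np.outer(d,d);A.append(Q);B.append(Q@c['p'])
    x=np.linalg.lstsq(np.vstack(A),np.hstack(B),rcond=None);print(a,x[0].round(0),x[1])
tr=lambda u,v:(175+(u+.5)/3.4-.5,205+(v+.5)/3.4-.5)
print('knob',onplane(t,tr(337,111),88).round(1))
print('slot dir',[onplane(t,tr(*q),88).round(1) for q in ((290,84),(318,66),(358,165),(390,142))])
print('deck corners',[onplane(t,tr(*q),62).round(1) for q in ((425,2),(433,268),(50,285))])
E
```

```text
[[-0.001  0.295  0.955]
 [-0.001  0.955 -0.295]
 [-1.    -0.001 -0.   ]]
shift [-2.000e-01 -3.929e+02  4.534e+02] turn -25.9 (or ±180) cur y yaw 72.8 q6 -0.15 tilt 0.08
(278, 375) [241. 188. 126.] [3791.74882697]
(488, 375) [ 293. -204.   65.] [1582.54007635]
(380, 267) [472.  -4.  75.] [0.65114498]
(228.5, 266) [477. 285.  73.] [16.66104972]
(274, 237.4) [533. 196.  86.] [6.00500821]
knob [530.9 196.2  88. ]
slot dir [array([546.6, 222.1,  88. ]), array([556.4, 206.4,  88. ]), array([500.7, 185. ,  88. ]), array([513. , 167.1,  88. ])]
deck corners [array([596.6, 147.3,  62. ]), array([443.9, 145.5,  62. ]), array([439.2, 361.1,  62. ])]
```

send_rows(moves=[[0,-24.5,28.3,0],[0,-24.5,28.3,0],[0,-24.5,28.3,0],[0,-24.5,28.3,0],[0,-24.5,28.3,0],[0,-24.5,28.3,0],[0,-24.5,28.3,0],[0,-24.5,28.3,0]], hand=0.6)

```text
time: 1.1
tool_pos: [313.8, 246.3, 199.8]
tcp_rot: [-2.493, 1.57, -2.793]
contact_force: [-0.2, -0.1, 0.1]
grip_width: 55.2
```

send_rows(moves=[[0,-24.5,28.3,0],[0,-24.5,28.3,0],[0,-24.5,28.3,0],[0,-24.5,28.3,0],[0,-24.5,28.3,0],[0,0,0,-8.6],[0,0,0,-8.6],[0,0,0,-8.7]])

```text
time: 2.1
tool_pos: [412.2, 88.5, 199.6]
tcp_rot: [2.889, 1.57, 3.046]
contact_force: [0.5, 0.3, 0.0]
grip_width: 54.8
```

```bash
python3 - <<'E'
from h import *
plan([472,-8,200],98.7)
print(get_obs())
c=cam('wrist'); save(c,'w1.png'); store(c,'w1.pkl'); print(c['p'],c['R'],c['K'])
print('pred key',proj(c,[472,-8,90]))
E
```

```text
shift [  -0.5 -104.6   44. ] turn 0.3 (or ±180) cur y yaw 99.0 q6 -1.7 tilt 0.05
{'time': 2.1, 'joint_positions': array([ 2.90979132e-02,  1.52370361e-01,  1.78290865e+00,  1.13743602e-04,
        1.20715917e+00, -1.69846677e+00]), 'dq': array([ 2.23652249e-03, -1.85237905e-03,  4.13776967e-04,  2.67539851e-05,
        7.72963332e-04, -1.20905577e+00]), 'tau': array([ -0.13871819, -31.98535681, -23.62395465,  -0.04844915,
         0.07540242,   1.61924511]), 'tool_pos': array([412.22857518,  88.46741111, 199.59450023]), 'tcp_rot': array([2.88889088, 1.56994415, 3.04561873]), 'contact_force': array([0.54043073, 0.31964137, 0.02268865]), 'moment': array([ 0.01705835, -0.00272879,  0.03140094]), 'grip_width': 54.84387455468789}
[335.81870559  76.08009531 384.40247   ] [[-1.55569543e-01  9.46820985e-01  2.81652517e-01]
 [ 9.87824941e-01  1.49097753e-01  4.44043402e-02]
 [ 4.92038378e-05  2.85131344e-01 -9.58488453e-01]] [[367.78619893   0.         322.99741177]
 [  0.         367.78619893 241.33295864]
 [  0.           0.           1.        ]]
pred key [201.96305885 279.01642538]
```

View pics/w1.png

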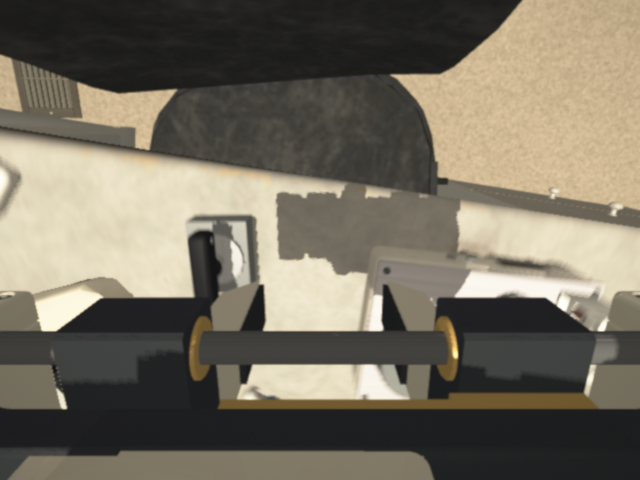

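The wrist view shows the key handle at about (203,255), half hidden by the left finger. It will be clear once the tool is above it.

send_rows(moves=[[0,-26.1,11,0],[0,-26.1,11,0],[0,-26.1,11,0],[0,-26.2,11,0],[0,0,0,0.3]])

```text
time: 2.78
tool_pos: [472.2, -9.1, 199.4]
tcp_rot: [2.852, 1.57, 2.994]
contact_force: [-0.4, 0.0, -0.0]
grip_width: 55.1
```

```bash
python3 - <<'E'
from m import *
plan([472,-8,200],98.7)
c=cam('wrist'); save(c,'w2.png'); store(c,'w2.pkl')
e=proj(c,[472,-8,90]); print('pred key',e)
g=c['image'].max(2); roi=np.zeros_like(g,bool); u,v=e.astype(int); roi[max(0,v-130):v+130,u-70:u+70]=1
m,s,ce=blob((g<60)&roi,e); r=cv2.minAreaRect(np.argwhere(m)[:,::-1].astype(np.float32)); bp=cv2.boxPoints(r); print(s,ce,r)
print([onplane(c,p,90).round(1) for p in bp], onplane(c,r[0],85))
E
```

```text
shift [-0.6  1.1 -0.1] turn -0.5 (or ±180) cur y yaw 98.2 q6 -1.9 tilt 0.03
pred key [324.77054214 229.45824498]
[ 311  177   23   94 1747] [322.58042358 226.00171723] ((322.0, 223.5), (93.0, 22.0), 90.0)
[array([431., -25.,  90.]), array([428.5,  -7.7,  90. ]), array([506.4,   4.1,  90. ]), array([509.1, -14.5,  90. ])] [468.52650998 -10.82097562  85.        ]
```

View pics/w2.png

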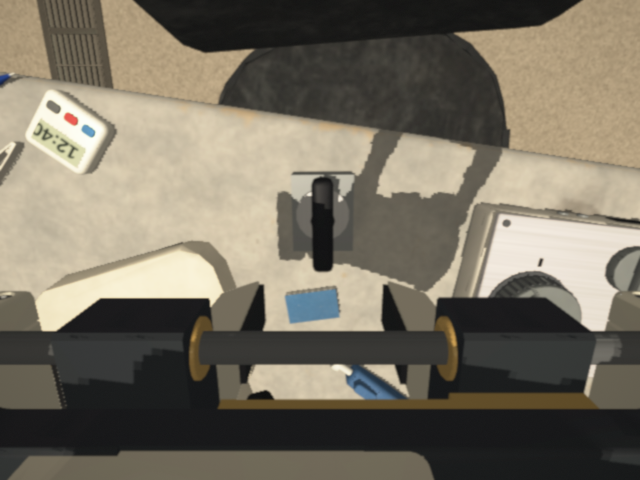

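The wrist view shows the handle at (322,224), vertical in the image and so parallel to the jaw pads. It reads x≈470, y≈-10, within 3 mm of the top view. Descending to grasp.

```bash
python3 - <<'E'
from h import *
plan([470.5,-9.8,60],98.6)
E
```

```text
shift [139.4  -1.6  -1.1] turn -0.4 (or ±180) cur y yaw 98.2 q6 -1.89 tilt 0.08
```

send_rows(moves=[[20,-1.0,-1.1,-0.4],[25,0,0,0],[25,0,0,0],[25,0,0,0],[20,0,0,0],[14,0,0,0],[10.4,0,0,0],[0,0,0,0]])

```text
time: 3.82
tool_pos: [470.5, -8.8, 60.2]
tcp_rot: [2.683, 1.57, 2.837]
contact_force: [-0.0, -0.2, 0.3]
grip_width: 55.4
```

send_rows(moves=[[0,0,0,0],[0,0,0,0],[0,0,0,0],[0,0,0,0],[0,0,0,0]], hand=0)

```text
time: 4.45
tool_pos: [471.1, -9.3, 60.7]
tcp_rot: [-0.51, 1.57, -0.356]
contact_force: [0.3, -0.5, 1.6]
grip_width: 16.9
```

send_rows(moves=[[-10,0,0,0],[-25,0,0,0],[-35,0,0,0],[-35,0,0,0],[-25,0,0,0],[-10,0,0,0],[0,0,0,0]])

```text
time: 5.32
tool_pos: [470.8, -9.1, 200.7]
tcp_rot: [-0.078, 1.57, 0.076]
contact_force: [-0.1, -0.6, -1.8]
grip_width: 17.0
```

```bash
python3 - <<'E'
from h import *
o=get_obs();print(o['grip_width'],o['contact_force'])
plan([531,196,200],131)
E
```

```text
17.018926602461903 [-0.1497793  -0.64827259 -1.83641677]
shift [  0.7 193.4  90.9] turn -32.2 (or ±180) cur y yaw 98.8 q6 -1.91 tilt 0.03
```

send_rows(moves=[[0,12,5.7,0],[0,26,12.2,0],[0,30,14.1,0],[0,30,14.1,0],[0,30,14.1,0],[0,30,14.1,0],[0,23,10.8,0],[0,12.4,5.8,0]])

```text
time: 6.32
tool_pos: [530.5, 197.7, 199.1]
tcp_rot: [3.08, 1.568, -3.048]
contact_force: [-0.1, -1.0, -1.3]
grip_width: 16.9
```

send_rows(moves=[[0,0,0,-6],[0,0,0,-8],[0,0,0,-8],[0,0,0,-6.5],[0,0,0,-3.7],[0,0,0,0]])

```text
time: 7.08
tool_pos: [530.7, 195.9, 199.9]
tcp_rot: [2.601, 1.57, -2.967]
contact_force: [0.1, -0.2, -1.1]
grip_width: 16.9
```

```bash
python3 - <<'E'
from m import *
plan([531,196,200],131)
c=cam('wrist'); save(c,'w3.png'); store(c,'w3.pkl')
print('pred',proj(c,[531,196,88]))
E
```

```text
shift [-0.1 -0.1  0.3] turn -0.0 (or ±180) cur y yaw 131.0 q6 -2.07 tilt 0.07
pred [322.98742816 229.41184868]
```

View pics/w3.png

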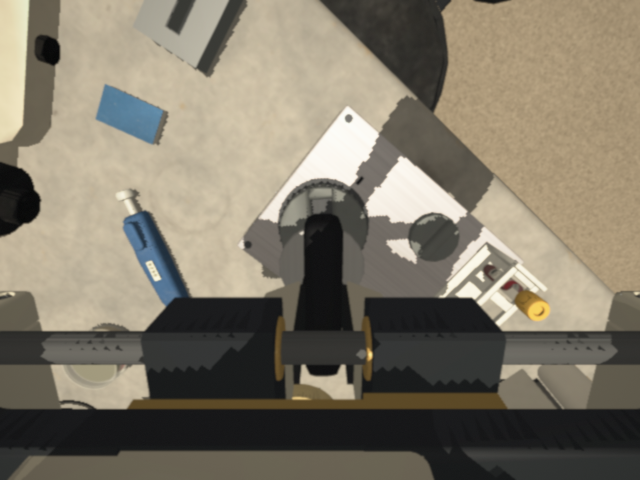

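The wrist view shows the held key at (323,290) over the knob. The knob's near edge and the slot's near end are visible at about (323,200), lined up with the handle. I'll crop for a finer check.

```bash
python3 - <<'E'
from m import *
c=pickle.load(open('w3.pkl','rb')); x=c['image'][165:305,250:400,::-1]
x=np.clip(x.astype(float)*1.6,0,255).astype(np.uint8).copy()
x=cv2.resize(x,None,fx=4,fy=4,interpolation=2)
f=lambda P:tuple(int(v) for v in ((proj(c,P)-[250,165]+.5)*4-.5))
for k in range(36):
    a=k*np.pi/18; cv2.circle(x,f([531+37*np.cos(a),196+37*np.sin(a),88]),1,(0,0,255),-1)
u=np.array([np.cos(np.radians(41)),np.sin(np.radians(41))]);n=np.array([-u[1],u[0]])
for s in(-9,9):
    for t in range(-26,27,4): P=np.array([531,196])+u*t+n*s; cv2.circle(x,f([*P,88]),1,(0,255,0),-1)
cv2.imwrite('pics/w3c.png',x)
E
```

```text
(no output)
```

View pics/w3c.png

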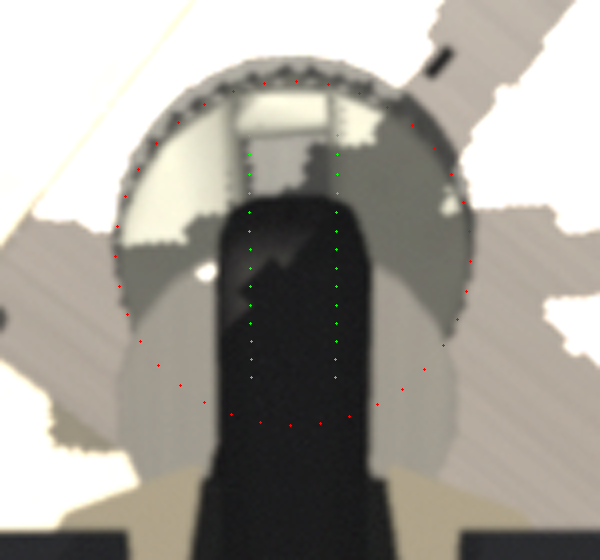

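```bash
python3 - <<'E'
from m import *
c=pickle.load(open('w3.pkl','rb'));u=np.array([np.cos(np.radians(41)),np.sin(np.radians(41))])
for r,z in((37,62),(37,88),(30,88),(26,84),(26,66),(30,66)): 
    P=np.array([531,196])-u*r; q=proj(c,[*P,z]); print(r,z,((q-[250,165]+.5)*4-.5).round(0))
f=lambda a,b,z:onplane(c,((a+.5)/4-.5+250,(b+.5)/4-.5+165),z).round(1)
print(f(285,92,88),f(285,133,84),f(285,133,66),f(292,57,62), c['R'][:,0].round(2))
E
```

```text
37 62 [293.  65.]
37 88 [293.  81.]
30 88 [293. 116.]
26 84 [293. 132.]
26 66 [293. 118.]
30 66 [293. 100.]
[505.8 171.9  88. ] [512.6 177.8  84. ] [515.1 179.7  66. ] [502.  170.4  62. ] [-0.66  0.76  0.  ]
```

send_rows(moves=[[10,-1.2,0,0],[15,0,0,0],[15,0,0,0],[12,0,0,0],[6,0,0,0],[2,0,0,0],[0,0,0,0]])

```text
time: 8.0
tool_pos: [532.0, 195.1, 140.8]
tcp_rot: [-0.382, 1.57, 0.334]
contact_force: [0.8, -0.2, -1.6]
grip_width: 16.8
```

send_rows(moves=[[3,0,0,0],[3,0,0,0],[2,0,0,0],[0,0,0,0]])

```text
time: 8.5
tool_pos: [531.7, 195.0, 132.3]
tcp_rot: [2.424, 1.57, 3.14]
contact_force: [-0.4, 0.6, -1.4]
grip_width: 17.0
```

send_rows(moves=[[2,0,0,0],[2,0,0,0],[2,0,0,0],[0,0,0,0]])

```text
time: 9.0
tool_pos: [531.7, 195.0, 126.3]
tcp_rot: [2.506, 1.57, -3.061]
contact_force: [0.6, -0.0, -1.7]
grip_width: 16.8
```

send_rows(moves=[[2,0,0,0],[2,0,0,0],[2,0,0,0],[0,0,0,0]])

```text
time: 9.5
tool_pos: [531.7, 195.0, 120.3]
tcp_rot: [2.341, 1.57, 3.057]
contact_force: [-0.2, 0.1, -1.3]
grip_width: 16.9
```

Tip is well inside the slot with no contact force. Lowering to the collar.

send_rows(moves=[[1,0,0,0],[1,0,0,0],[0.8,0,0,0],[0,0,0,0]])

```text
time: 10.0
tool_pos: [531.8, 195.0, 117.7]
tcp_rot: [1.724, 1.571, 2.44]
contact_force: [1.0, -0.4, -2.1]
grip_width: 17.1
```

send_rows(moves=[[0.8,0,0,0],[0,0,0,0]])

```text
time: 10.25
tool_pos: [531.8, 195.0, 116.9]
tcp_rot: [1.85, 1.571, 2.566]
contact_force: [-1.0, -0.6, -1.9]
grip_width: 17.2
```

send_rows(moves=[[0.7,0,0,0],[0,0,0,0]])

```text
time: 10.5
tool_pos: [532.1, 195.0, 116.6]
tcp_rot: [-0.558, 1.57, 0.158]
contact_force: [0.3, 0.4, 0.9]
grip_width: 17.0
```

send_rows(moves=[[0.5,0,0,0],[0,0,0,0]])

```text
time: 10.75
tool_pos: [532.3, 194.9, 116.4]
tcp_rot: [-0.693, 1.569, 0.023]
contact_force: [0.1, -3.0, 4.9]
grip_width: 17.3
```

send_rows(moves=[[-0.4,0,0,4],[0,0,0,5],[0,0,0,5],[0,0,0,4],[0,0,0,0]])

```text
time: 11.38
tool_pos: [531.1, 195.9, 116.3]
tcp_rot: [1.797, 1.569, 2.2]
contact_force: [-4.5, 3.1, 5.9]
grip_width: 17.4
```

send_rows(moves=[[0,0,0,4],[0,0,0,5],[0,0,0,5],[0,0,0,4],[0,0,0,0]])

```text
time: 12.0
tool_pos: [531.2, 196.2, 116.5]
tcp_rot: [1.806, 1.569, 1.895]
contact_force: [-3.4, 4.2, 6.3]
grip_width: 17.2
```

```bash
python3 - <<'E'
from h import *
plan([532,195,116.7],90); o=get_obs(); print(o['contact_force'],o['moment'],o['time'])
c=cam('top'); save(c,'top1.png'); store(c,'top1.pkl')
x=c['image'][205:285,215:320,::-1]; cv2.imwrite('pics/top1c.png',cv2.resize(x,None,fx=6,fy=6,interpolation=2))
E
```

```text
shift [-0.2 -1.3  0.7] turn 5.1 (or ±180) cur y yaw 95.1 q6 -1.44 tilt 0.12
[-3.42213917  4.23694334  6.33570785] [0.93938055 0.76926052 0.0912473 ] 12.0
```

View pics/top1c.png

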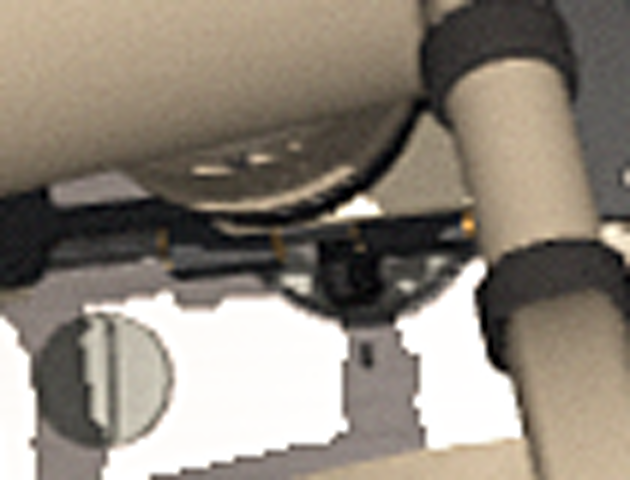

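The top view is blocked by the arm and shows only the marker line on the deck at about (367,355). I'll keep turning and check with the wrist camera.

send_rows(moves=[[0,0,0,4],[0,0,0,4],[0,0,0,4],[0,0,0,3],[0,0,0,2],[0,0,0,0]])

```text
time: 12.8
tool_pos: [531.4, 196.5, 116.5]
tcp_rot: [1.813, 1.568, 1.605]
contact_force: [-3.7, 6.1, 5.5]
grip_width: 17.1
```

```bash
python3 - <<'E'
from h import *
plan([532,195,116.7],90); o=get_obs(); print(o['contact_force'],o['moment'],o['time'])
c=cam('wrist'); save(c,'w4.png'); store(c,'w4.pkl')
a=proj(c,[531,196,88]); print(a)
x=c['image'][60:320,170:500,::-1]; x=np.clip(x.astype(float)*1.6,0,255).astype(np.uint8); cv2.imwrite('pics/w4c.png',cv2.resize(x,None,fx=2.3,fy=2.3,interpolation=2))
E
```

```text
shift [-0.2 -1.3  0.8] turn -11.9 (or ±180) cur y yaw 78.1 q6 -1.15 tilt 0.13
[-3.65269562  6.09482103  5.51168923] [1.08082822 0.67961678 0.10090405] 12.8
[322.67267822 262.30285285]
```

View pics/w4c.png

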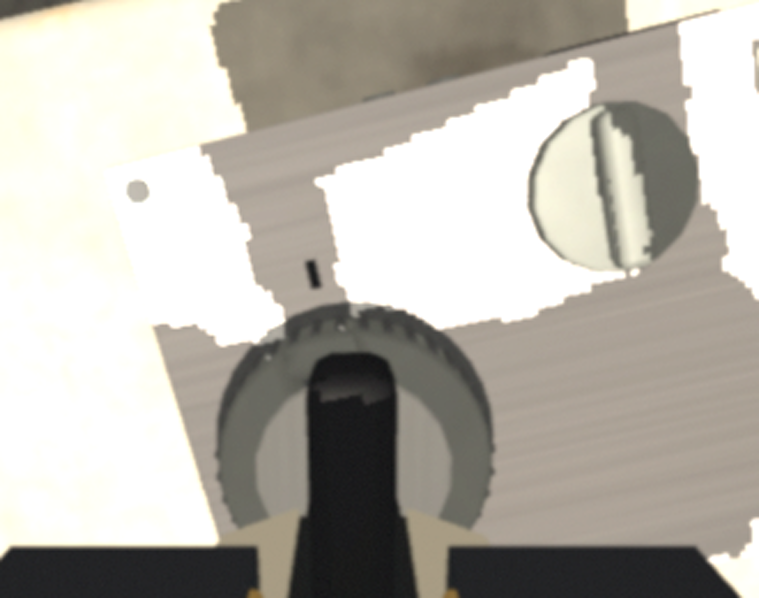

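The wrist crop shows the slot's near end at about (322,350), turned relative to the handle towards the deck marker at (313,273), so a few degrees remain. I'll measure it.

```bash
python3 - <<'E'
from h import *
c=pickle.load(open('w4.pkl','rb'))
f=lambda a,b,z:onplane(c,((a+.5)/2.3-.5+170,(b+.5)/2.3-.5+60),z)
an=lambda A,B:np.degrees(np.arctan2(B[1]-A[1],B[0]-A[0])).round(2)
print('side edge',an(f(110,178,62),f(212,540,62)),'front',an(f(205,147,62),f(680,24,62))-90,'mark',an(f(309,261,62),f(318,287,62)), f(313,273,62))
x=c['image'][180:250,255:390,::-1].astype(float); x=np.clip((x-50)*2.6,0,255).astype(np.uint8)
cv2.imwrite('pics/w4d.png',cv2.resize(x,None,fx=5.9,fy=5.9,interpolation=cv2.INTER_CUBIC))
E
```

```text
side edge -0.01 front 1.7900000000000063 mark 6.62 [481.65259874 195.32337338  62.        ]
```

View pics/w4d.png

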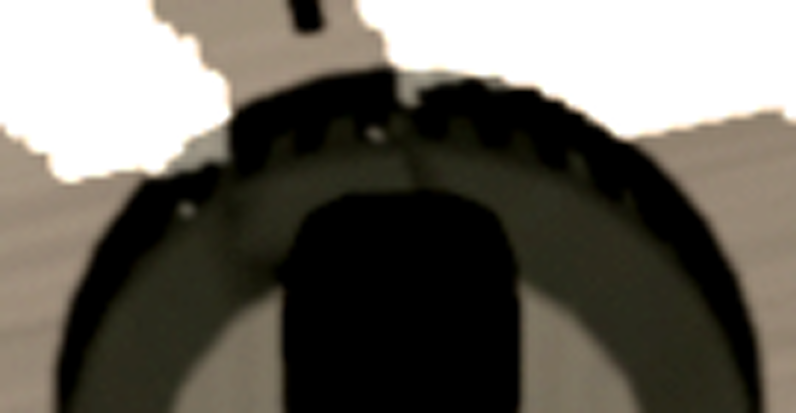

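```bash
python3 - <<'E'
from h import *
c=pickle.load(open('w4.pkl','rb'))
f=lambda a,b,z=88:onplane(c,((a+.5)/5.9-.5+255,(b+.5)/5.9-.5+180),z)
A,B=f(230,195),f(408,142); print(A,B,np.linalg.norm(A-B)); d=B-A; print('slot yaw from chord',np.degrees(np.arctan2(d[1],d[0]))-90)
m=(A+B)/2
for k in ([531,196,88],[531.4,196.5,88],[531,195,88]): v=np.array(k)-m; print(np.degrees(np.arctan2(v[1],v[0])))
print('edges',[np.degrees(np.arctan2(*(q-p)[1::-1])) for p,q in((f(230,195),f(272,272)),(f(408,142),f(420,190)))])
E
```

```text
[496.93097974 185.60642393  88.        ] [495.35824531 204.16922294  88.        ] 18.62930488554159
slot yaw from chord 4.842823178981604
1.8275915030317862
2.6182270178392324
0.1843967852534002
edges [np.float64(15.190879116788945), np.float64(1.9840179950302286)]
```

Estimates put the slot at 2–4° yaw (20 mm blade half-length in an 18 mm slot also gives key −11.9 + 14.7 ≈ 2.8°). The shaker yaw averages about 0.9°. I'll turn 2° more, relax, release and check from above.

send_rows(moves=[[0,0,0,1.2],[0,0,0,0.9],[0,0,0,0],[0,0,0,0],[0,0,0,-1],[0,0,0,0]])

```text
time: 13.6
tool_pos: [531.6, 196.3, 116.6]
tcp_rot: [1.66, 1.569, 1.434]
contact_force: [-2.7, 4.4, 5.8]
grip_width: 16.8
```

send_rows(moves=[[0,0,0,0],[0,0,0,0],[0,0,0,0],[0,0,0,0]], hand=0.5)

```text
time: 14.1
tool_pos: [531.8, 194.8, 115.9]
tcp_rot: [-2.424, 1.571, -2.652]
contact_force: [-1.1, 0.3, 0.0]
grip_width: 45.2
```

send_rows(moves=[[-6,0,0,0],[-12,0,0,0],[-20,0,0,0],[-20,0,0,0],[-20,0,0,0],[-15,0,0,0],[-7,0,0,0],[0,0,0,0]])

```text
time: 15.1
tool_pos: [531.9, 195.1, 216.4]
tcp_rot: [0.541, 1.57, 0.313]
contact_force: [-0.3, -0.4, -0.2]
grip_width: 45.7
```

```bash
python3 - <<'E'
from h import *
plan([532,195,116.7],90); o=get_obs(); print(o['contact_force'],o['time'])
c=cam('wrist'); save(c,'w5.png'); store(c,'w5.pkl')
a=proj(c,[531,196,88]); print(a)
u,v=a.astype(int); x=c['image'][v-75:v+75,u-90:u+100,::-1]; print(u-90,v-75)
x=np.clip((x.astype(float)-40)*2,0,255).astype(np.uint8); cv2.imwrite('pics/w5c.png',cv2.resize(x,None,fx=4,fy=4,interpolation=cv2.INTER_CUBIC))
E
```

```text
shift [99.7 -0.1  0. ] turn -13.1 (or ±180) cur y yaw 76.9 q6 -1.13 tilt 0.04
[-0.33480539 -0.44669801 -0.19510726] 15.1
[324.23641282 222.51149408]
234 147
```

View pics/w5c.png

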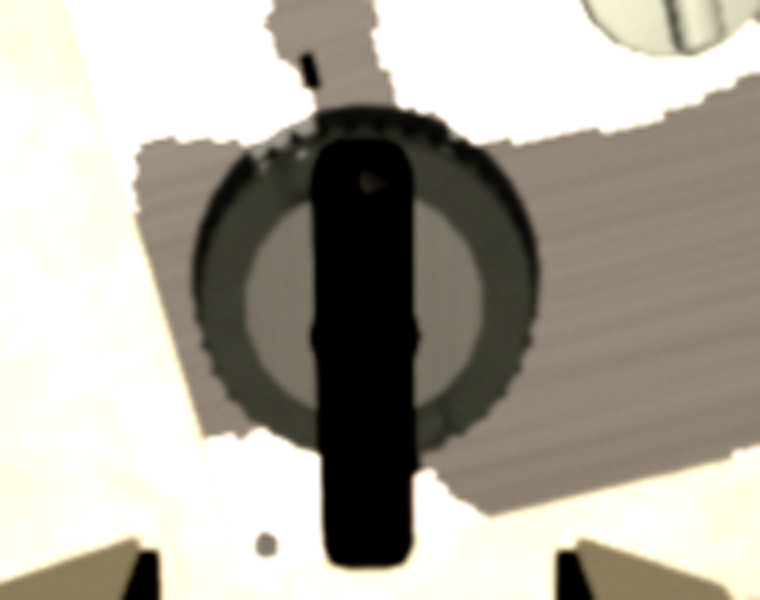

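Wrist view: the key stands seated with its collar concentric on the knob. The handle is at (365,350) and the front marker at (309,70). I'll move the arm aside and make one combined final check picture.

send_rows(moves=[[-10,-15,0,0],[-10,-30,0,0],[-10,-35,0,0],[0,-35,0,0],[0,-35,0,0],[0,-30,0,0],[0,-15,0,0],[0,0,0,0]])

```text
time: 16.15
tool_pos: [487.5, 4.4, 246.3]
tcp_rot: [1.388, 1.571, 1.158]
contact_force: [-0.3, 0.9, 0.4]
grip_width: 45.9
```

```bash
python3 - <<'E'
from h import *
an=lambda A,B:np.degrees(np.arctan2(B[1]-A[1],B[0]-A[0])).round(2)
t0=pickle.load(open('top0.pkl','rb')); w4=pickle.load(open('w4.pkl','rb')); w5=pickle.load(open('w5.pkl','rb'))
tr=lambda u,v:onplane(t0,(175+(u+.5)/3.4-.5,205+(v+.5)/3.4-.5),62)
print('marks top',an(tr(344,200),tr(338,35)),'screws top',an(tr(418,256),tr(407,8)))
s4=onplane(w4,((137.5)/2.3-.5+170,190.5/2.3-.5+60),62); f5=lambda a,b,z=62:onplane(w5,((a+.5)/4-.5+234,(b+.5)/4-.5+147),z)
print('screws wrist',s4,f5(265,545),an(s4,f5(265,545)),'w5 edge',an(f5(70,0),f5(203,432)))
t=cam('top');s=cam('side');store(t,'top2.pkl');store(s,'side2.pkl')
def polar(c,cen=(531,196)):
    th=np.radians(np.arange(-100,260,1)); rr=np.arange(25,40,.25)
    M=np.array([[proj(c,[cen[0]+r*np.cos(a),cen[1]+r*np.sin(a),88]) for a in th] for r in rr],np.float32)
    g=cv2.cvtColor(c['image'],cv2.COLOR_RGB2GRAY); return cv2.remap(g,M[...,0],M[...,1],cv2.INTER_CUBIC)
def st(g): lo,hi=np.percentile(g,3),np.percentile(g,97) ; return np.clip((g.astype(float)-lo)/(min(hi,150)-lo)*255,0,255).astype(np.uint8)
P=[cv2.resize(st(polar(c)),(800,110)) for c in (w5,t)]
for p in P:
    for d in range(-100,260,10): x=int((d+100)/360*800); cv2.line(p,(x,0),(x,8 if d%90 else 25),255,1)
u,v=proj(t,[531,196,88]).astype(int); A=cv2.resize(t['image'][v-28:v+28,u-30:u+30],(395,370),interpolation=2)
u,v=proj(s,[531,196,100]).astype(int); B=cv2.resize(s['image'][v-45:v+45,u-50:u+49],(405,370),interpolation=2)
im=np.vstack([cv2.cvtColor(p,cv2.COLOR_GRAY2BGR) for p in P]+[np.hstack([A,B])[:,:,::-1]]); cv2.imwrite('pics/final.png',im); print(im.shape, proj(t,[531,196,88]))
E
```

```text
marks top 1.39 screws top 1.55
screws wrist [449.75403247 153.2330822   62.        ] [591.91169707 157.0644081   62.        ] 1.54 w5 edge 1.56
(590, 800, 3) [273.86331761 237.25413667]
```

View pics/final.png

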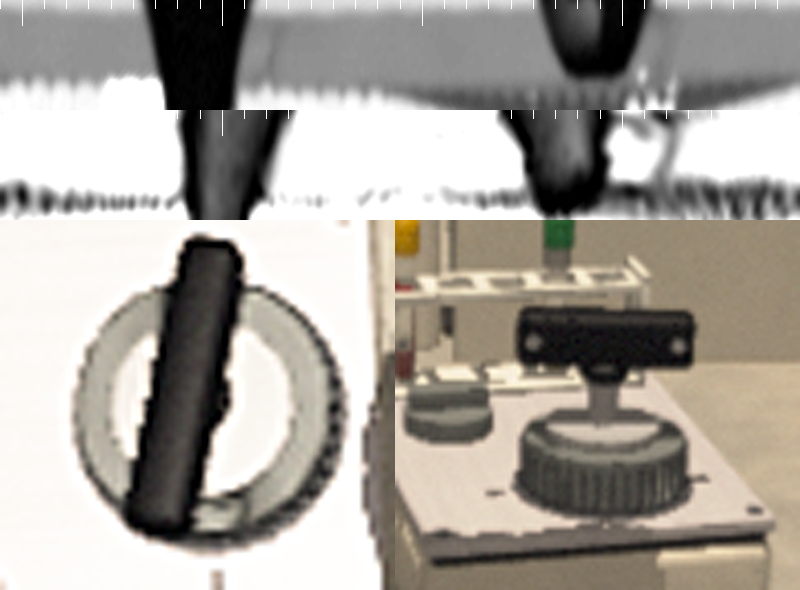

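Four independent readings put the shaker yaw at about 1.5°. The key is upright with its collar flat. To settle the slot angle I'll compare edge positions numerically in w3 (slot open) and w5.

```bash
python3 - <<'E'
from h import *
def ring(c,cen,r,th,z=88):
    M=np.array([[proj(c,[cen[0]+r*np.cos(a),cen[1]+r*np.sin(a),z]) for a in np.radians(th)]],np.float32)
    return cv2.remap(cv2.cvtColor(c['image'],cv2.COLOR_RGB2GRAY),M[...,0],M[...,1],cv2.INTER_CUBIC)[0]
L=lambda n:pickle.load(open(n,'rb'))
for n,th in (('w3.pkl',np.arange(185,260,3)),('w4.pkl',np.arange(150,225,3)),('w5.pkl',np.arange(186,216,1.5)),('w5.pkl',np.arange(6,36,1.5)),('top2.pkl',np.arange(174,234,3)),('top2.pkl',np.arange(6,40,2))):
    print(n,th[0],th[1]-th[0])
    for r in (28,30,32,34): print(r,*ring(L(n),(531,196),r,th))
E
```

```text
w3.pkl 185 3
28 69 76 103 149 151 127 110 89 94 106 114 121 123 122 121 118 113 106 101 88 82 95 115 130 134
30 72 115 148 157 156 145 122 103 132 150 152 150 149 147 145 142 138 135 131 119 94 106 126 133 137
32 70 73 134 156 156 153 137 109 124 156 157 157 156 155 153 151 148 141 127 101 96 116 129 135 138
34 70 73 136 151 152 152 142 122 104 151 146 145 143 147 151 155 146 121 96 84 104 123 129 133 135
w4.pkl 150 3
28 14 14 15 15 14 16 14 16 15 16 15 15 15 27 56 59 58 57 60 63 64 65 65 66 65
30 41 18 15 14 14 16 15 16 15 14 16 20 37 62 64 63 62 60 61 64 65 65 64 66 65
32 66 65 63 61 58 56 63 63 63 60 63 65 65 66 65 63 62 60 63 65 65 65 65 65 65
34 65 65 65 65 63 58 63 65 65 65 65 66 66 66 64 60 57 60 63 64 65 65 64 65 65
w5.pkl 186.0 1.5
28 17 25 38 50 58 60 60 60 60 60 61 63 65 65 66 67 68 68 68 68
30 29 46 58 64 66 66 66 64 64 63 63 64 65 67 67 68 68 68 68 68
32 54 63 67 67 67 66 65 64 63 63 64 65 67 68 68 68 68 68 69 69
34 69 75 78 73 66 63 61 59 61 63 64 67 68 68 67 68 67 67 67 68
w5.pkl 6.0 1.5
28 15 17 24 38 53 63 64 66 66 65 66 65 64 64 64 65 66 66 68 67
30 17 25 41 56 65 66 66 66 67 67 64 62 61 62 64 65 66 67 67 67
32 23 41 57 66 69 69 70 69 70 67 64 61 62 65 66 67 68 67 67 68
34 36 55 65 68 67 67 67 66 65 62 60 62 65 66 67 67 68 68 68 68
top2.pkl 174 3
28 80 152 170 144 102 86 105 129 116 90 96 126 149 160 159 167 168 178 185 185
30 143 188 188 182 180 170 162 157 124 86 108 144 157 160 163 170 174 179 183 186
32 76 167 201 198 191 184 170 132 97 95 142 156 167 165 178 176 194 195 202 198
34 100 151 155 168 181 156 121 86 80 106 114 118 116 126 125 135 152 172 156 141
top2.pkl 6 2
28 55 52 48 42 36 30 27 12 2 29 72 115 137 159 175 184 189
30 52 47 42 38 31 22 14 6 30 79 127 149 166 165 162 158 157
32 47 45 38 31 23 21 22 42 75 121 143 161 161 163 166 165 163
34 36 34 29 22 11 19 44 74 108 138 159 165 166 164 168 168 173
```

The groove edges sit about ±10 mm from the slot axis. In w5, averaging both ends puts the slot at about 2.1° yaw (top view near end: 1.0°). The shaker axis is at 1.5°, so the slot is locked to within about 1°. Handing in.

```bash
python3 -c "
from plant import *
print(get_obs()['contact_force']); print(close_job())"
```

```text
[ 0.44946748 -0.47891851  1.31577249]
the job is handed in; nothing more can be done
None
```

I took the key from its holder and seated it in the lock knob's slot. I then turned the knob clockwise with the key until the slot pointed front to back. After that I released the key, moved the arm clear and handed the job in at about 16 s of the 48 s allowed.

- **Seating:** The collar met the knob at the predicted height (TCP 116.6 mm, expected 116.7). The forces I read during the work stayed under about 10 N. The last side and wrist views show the key upright, with its collar flat and centred on the knob.
- **Slot angle:** The slot measured about 2° yaw in the wrist view, averaged over both ends. The top view gave about 1°, from the near end only. The shaker's front-to-back axis is at about 1.5°, so the slot is locked to within about 1°.
- **Disagreements:** In the wrist view the slot's near end read about 0° and its far end about 4°; I put this down to my knob centre being about 1 mm off. My first shaker-axis readings ranged from 0 to 1.8°, and later ones settled at 1.4–1.6°.

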